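# Shut the fairing's access panel and lock its quarter-turn fastener

### The job

On the grey fairing on the bench a blue access panel stands ajar: push it fully shut from above with the fingertips. Then set a fingertip in the slot of its yellow dial and turn the quarter-turn fastener clockwise to its stop, so that the slot points at the two red marks and the panel is locked. Do not grip the panel, reach under it or lift it wide open, do not turn the dial before the panel is shut, and leave everything else where it is.

Things in the scene. Friction and masses are not known exactly. Their poses are not given: they have to be found in the camera images.
- fairing: Fixed grey moulding, 340 x 460 mm over its flange, 420 mm wide body, top face 75 mm above the bench. Origin: centre of its underside, on the bench. Own axes: z up, x from the panel's free edge towards its hinge (roughly away from the robot), y to the left. The opening for the panel is centred at y = -70 mm; the deck to the left of it (y above 52 mm) carries the tape and the sanding block. The hinge line runs along y at x = +100 mm, z = 70 mm.
- panel (a joint): Angle of the blue access panel (rad): 0 is fully shut (flush with the fairing's top, at a stop), positive is free edge raised. The panel is 200 mm from hinge to free edge, 240 mm wide, 10 mm thick, centred at y = -70 mm of the fairing. It hinges at its far edge, the free edge is nearest the robot. Starts 0.35 to 0.8. Its stiff hinge stays where left; a push of 2 to 5 N down at the free edge shuts it.
- press_left (a point): Point on the panel's upper face on the bare strip left of the aluminium collar, 15 mm in from the free edge and 185 mm from the hinge line, 30 mm in from the left edge: a place to push. Moves with the panel; own axes are the panel's (z out of its upper face, x towards the hinge).
- press_right (a point): The same point right of the collar, 30 mm in from the panel's right edge.
- cam (a joint): Turn of the fastener (rad): 0 is open (slot parallel to the hinge line), grows clockwise seen from above, stop at 1.571 = locked (slot at right angles to the hinge line, pointing at the red marks on the collar). Starts at 0 to 0.25. Friction-held: it stays where left; takes about 5 N sideways at 30 mm from its axis.
- slot_mid (a point): Middle of the slot's floor, on the dial's axis (130 mm from the hinge line, middle of the panel's width), 8 mm above the panel's mid-plane. Own axes turn with the dial: y along the slot, z out of the panel. The dial is 105 mm across with a straight slot right across it, 40 mm wide, 15 mm deep, black floor, between two yellow half-moons. A fixed aluminium collar, 108 mm inside and 124 mm outside, stands round it, flush with the half-moons' tops (18 mm above the panel).
- tape: Roll of tan masking tape lying flat on the fairing's deck, 90 mm across, 24 mm high; leave it alone
- sanding_block: Orange sanding block on the fairing's deck, 70 x 45 x 28 mm; leave it alone
- spray_can: Blue-labelled spray can standing on the bench, 64 mm across, 190 mm high; leave it alone
- mixing_cup: White open cup on the bench, 84 mm across the rim, 100 mm high; leave it alone
- filler_jar: Jar on the bench, 76 mm across, 90 mm high; leave it alone
- screwdriver: Screwdriver lying on the bench; leave it alone
- wrench: Steel wrench lying on the bench; leave it alone

How it is judged:
By the outcome, as a careful person would: the job done as asked, in the order asked, and still so for the second after the job is handed in, with the robot touching nothing.
It also fails if it takes over 54 s, if anything falls off the work surface, if the arm or the gripper's body presses on something with over 40 N, if the wrist force passes 120 N, or if a joint passes its speed limit or range.

### The arm

A 6-joint arm with a two-finger parallel gripper is mounted at the origin on the work surface. World frame = base frame: x ahead of the robot, y to its left, z up, the work surface at z = 0. Lengths are in m, angles in rad, forces in N, time in s.
With the tool pointing down it reaches from about 0.375 to 0.925 m from the base axis. Payload 5.7 kg.
Tool frame: the origin (TCP) lies midway between the tips of the shut fingers; the grasp point (between the pads) lies 19 mm behind it; z points along the fingers, y is the direction in which the jaws open and shut (so a half turn about z gives the same grasp; the last joint's range is limited). The gripper opens to 85 mm and grips with 20 to 120 N. Pads are 22 mm wide; open, the fingers measure 114 mm over their backs; the gripper's body (76 mm by 85 mm) begins 54 mm behind the grasp point. The pads swing forward as they close: fully open they stand 13 mm farther back than shut.
Start: joints at [1.193, 0.359, 1.51, -0, 1.272, -0.115], TCP at [0.156, 0.579, 0.231] pointing down, gripper open.
Joint ranges: [-2.97, 2.97], [-1.01, 2.36], [0.21, 2.38], [-0.96, 4.11], [0.2, 2.71], [-2.98, 2.98]. Speed limits (rad/s): [2.39, 2.39, 3.14, 3.14, 3.14, 3.14].

### API

Orientations are given as a unit quaternion [w, x, y, z].
In Python, from cell import env gives the robot as it stands. Calls block until the motion is done:
- env.goto(position, orientation): joint-space move of the TCP to a pose.
- env.move_l(position, rot=None, rate=0.15): straight line of the TCP; rot=None keeps the orientation; rate is the mean speed in m/s.
- env.move_joints(angles): joint-space move.
- env.move_gripper(opening, grasp_force=None): finger opening in m; grasp_force is the grip in N (None keeps the last); returns when the fingers have stopped.
- env.wait(seconds).
- env.inverse_kinematics(position, orientation): joint angles nearest the present ones, or None.
- env.grab_frame(name): name is "side" or "top"; returns the picture (400x640x3 uint8, red, green, blue); there is no depth.
- env.camera_model(name): a dict with "fx", "fy", "cx", "cy" (pixels), "R" (3x3) and "t" (3): a world point X has camera coordinates R X + t. Camera axes: x right, y down, z forward; pixel columns grow to the right and rows downward; lengths in m; the calibration is good to about 2 mm. A picture is of the moment at which its call begins. camera_model takes no time and is no camera call.
A pose or a line that the arm cannot do raises env.Unreachable and nothing moves.
- env.finish_job(): hands the job in, once; it reports no verdict.
Readings, each from a call of its own:
- env.read_time(): time.
- env.read_joints(): joint angles.
- env.read_qvel(): joint speeds.
- env.read_joint_efforts(): joint torques, N m.
- env.read_ee_pos(): TCP position.
- env.read_orientation(): TCP orientation.
- env.read_contact_force(): force on the tool from outside, world axes, zero at the start.
- env.read_ft_torque(): the same for the moment, N m.
- env.read_opening(): finger opening in m.
Only numpy, scipy, OpenCV 4.12 (cv2) and the standard library are available. Lean on these libraries where they do the work, as an engineer would, in place of code of your own. Each camera call takes 0.05 s, during which the arm holds its last target. There are 200 camera calls.

## Working session

There is one attempt and no reset: what is moved stays moved. The work goes in short steps, each a Python script; the robot and the scene stay as the last script left them, time stands still between calls to the robot, and variables do not carry over. Pictures are saved under pics/ and viewed, about 8 in all and at most 12, crops included, and the job is handed in when it is done.

```bash
mkdir -p pics; ls
python3 - <<'E'
from cell import env
import cv2,numpy as np
for n in("side","top"):
    cv2.imwrite(f"pics/{n}0.png",env.grab_frame(n)[:,:,::-1])
    m=env.camera_model(n);R=np.array(m["R"]);print(n,m["fx"],m["fy"],m["cx"],m["cy"],"C",-R.T@np.array(m["t"]),R.round(3).tolist())
print(env.read_time(),env.read_ee_pos(),env.read_orientation(),env.read_opening())
E
```

```text
pics
side 458.0379032270601 458.0379032270601 324.5985285471037 192.04199713907786 C [ 0.45062139 -1.15960297  1.08017811] [[0.995, -0.1, -0.013], [-0.076, -0.654, -0.753], [0.067, 0.75, -0.658]]
top 411.8518612108544 411.8518612108544 320.26012108227286 200.36040381460603 C [0.34925506 0.00599928 1.3665563 ] [[-0.006, -1.0, -0.007], [-0.987, 0.007, -0.16], [0.16, 0.006, -0.987]]
0.1 [0.15563684 0.5787922  0.230514  ] [-2.17260801e-04  1.31022120e-01  9.91379060e-01 -8.46346254e-04] 0.08594431999256547
```

View pics/side0.png

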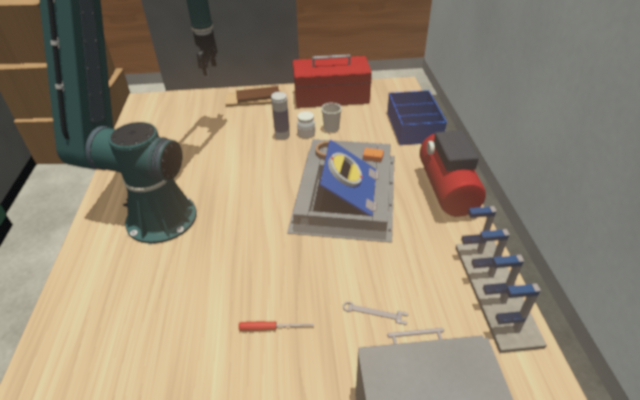

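View pics/top0.png

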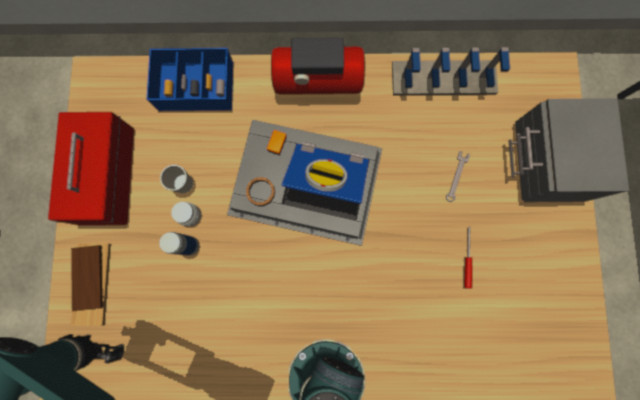

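Side view: the fairing is at about (345,188), with the panel raised and the dial at (345,168). Top view: flange corners are near (253,121), (382,148), (362,243) and (229,214), and the dial is at (326,173). Next I'll extract the corners.

```bash
cat > h.py <<'E'
import cv2,numpy as np
from cell import env
def cam(n):
    m=env.camera_model(n);K=np.array([[m["fx"],0,m["cx"]],[0,m["fy"],m["cy"]],[0,0,1.]])
    return K,np.array(m["R"]),np.array(m["t"])
def ray(n,p):
    K,R,t=cam(n);return -R.T@t, R.T@np.linalg.inv(K)@np.array([p[0],p[1],1.])
def onz(n,p,z):
    C,d=ray(n,p);return C+d*(z-C[2])/d[2]
def tri(ps,pt):
    K,R,t=cam("side");K2,R2,t2=cam("top")
    X=cv2.triangulatePoints(K@np.c_[R,t],K2@np.c_[R2,t2],np.array(ps,float),np.array(pt,float));return X[:3,0]/X[3,0]
def proj(n,X):
    K,R,t=cam(n);q=K@(R@np.asarray(X)+t);return q[:2]/q[2]
def grab(n,f=None):
    a=env.grab_frame(n)[:,:,::-1].copy()
    if f: cv2.imwrite("pics/"+f,a)
    return a
E
python3 - <<'E'
from h import *
s=cv2.imread("pics/side0.png");t=cv2.imread("pics/top0.png")
a=cv2.resize(s[130:245,280:405],None,fx=5,fy=5,interpolation=cv2.INTER_CUBIC)
b=cv2.resize(t[112:250,222:392],None,fx=4,fy=4,interpolation=cv2.INTER_CUBIC)
cv2.imwrite("pics/sc.png",a);cv2.imwrite("pics/tc.png",b)
for n,im,(x0,y0,x1,y1) in(("side",s,(280,130,405,245)),("top",t,(222,112,392,250))):
    h=cv2.cvtColor(im,cv2.COLOR_BGR2HSV)
    for nm,lo,hi in(("blue",(105,120,60),(125,255,255)),("yellow",(22,120,110),(34,255,255))):
        m=cv2.inRange(h,lo,hi);k=np.zeros_like(m);k[y0:y1,x0:x1]=1;m*=k
        pts=cv2.findNonZero(m);hull=cv2.convexHull(pts)
        print(n,nm,len(pts),cv2.approxPolyDP(hull,3,True)[:,0].tolist(), cv2.fitEllipse(hull) if nm=="yellow" else "")
for p in((253,121),(382,148),(362,243),(229,214)):print(onz("top",p,0.0).round(3))
E
```

```text
side blue 233 [[371, 181], [370, 194], [355, 202], [340, 190], [365, 175]] 
side yellow 226 [[358, 176], [350, 179], [339, 171], [334, 158], [343, 157], [355, 167]] ((345.9516296386719, 167.65890502929688), (14.447875022888184, 30.61944007873535), 134.5830078125)
top blue 2188 [[368, 160], [358, 203], [282, 184], [297, 144]] 
top yellow 487 [[343, 172], [340, 181], [330, 185], [315, 181], [309, 174], [313, 164], [320, 161], [334, 163]] ((326.01568603515625, 172.9250946044922), (23.754789352416992, 34.5594596862793), 100.21580505371094)
[0.851 0.246 0.   ]
[ 0.751 -0.199  0.   ]
[ 0.427 -0.123  0.   ]
[0.526 0.32  0.   ]
```

View pics/sc.png

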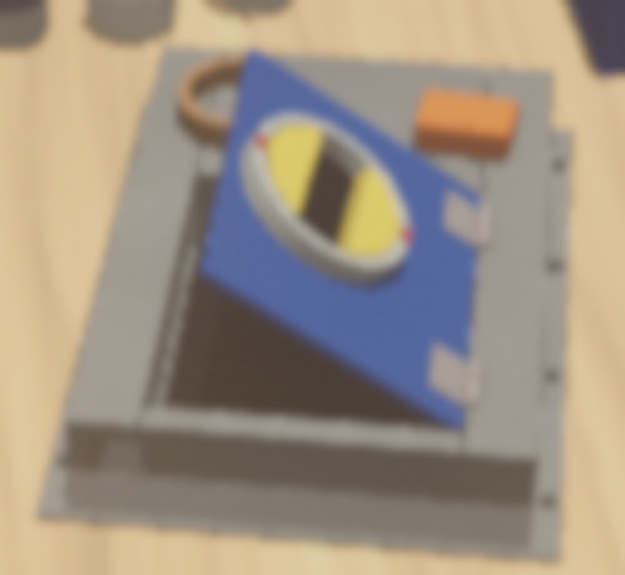

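View pics/tc.png

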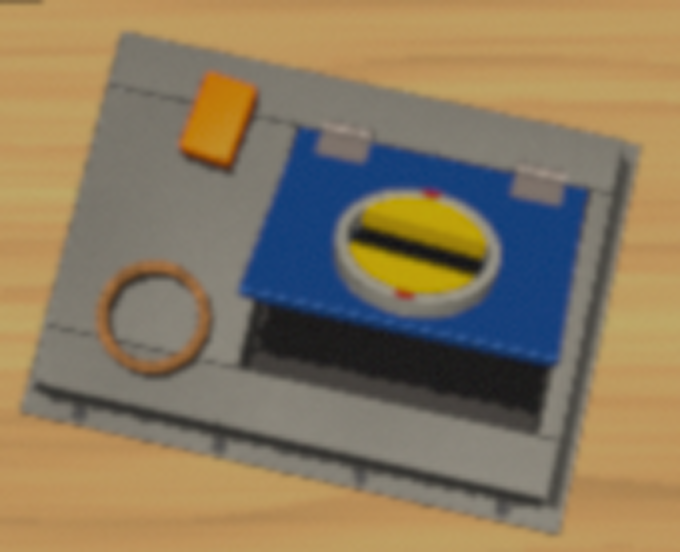

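Both crops are clear. In the side crop the panel corners are at (255,50), (203,272), (463,428) and (483,200). In the top crop they are at (243,294), (555,360), (588,187) and (298,128). I'll triangulate them.

Run:
```python
from h import *
S={"FL":(255,50),"FR":(203,272),"HR":(463,428),"HL":(483,200),"mk_far":(408,237),"mk_near":(262,140),"flNL":None}
T={"FL":(243,294),"FR":(555,360),"HR":(588,187),"HL":(298,128),"mk_far":(430,192),"mk_near":(404,294)}
P={}
for k in T:
    s=(np.array(S[k])+.5)/5-.5+[280,130];t=(np.array(T[k])+.5)/4-.5+[222,112]
    P[k]=tri(s,t);print(k,P[k].round(4),"err",(proj("side",P[k])-s).round(1),(proj("top",P[k])-t).round(1))
u=P["HL"]-P["HR"];print("width",np.linalg.norm(P["FL"]-P["FR"]),np.linalg.norm(u),"len",np.linalg.norm(P["FL"]-P["HL"]),np.linalg.norm(P["FR"]-P["HR"]))
C=np.array([.639,.0612])
for a in((P["HL"]-P["HR"]),(P["FL"]-P["FR"])):print("yaw",np.arctan2(-a[0],a[1]))
f=[onz("top",p,0.003) for p in((253,121),(382,148),(362,243),(229,214))];f=np.array(f);print(f.mean(0));d=f[0]+f[3]-f[1]-f[2];print("yaw",np.arctan2(-d[0],d[1]));d=f[0]+f[1]-f[2]-f[3];print("yaw",np.arctan2(d[1],d[0]))
v=(P["HL"]+P["HR"]-P["FL"]-P["FR"])/2;print("panel angle",np.arctan2(-v[2],np.hypot(v[0],v[1])))
```

```text
FL [0.5872 0.1232 0.188 ] err [-0.3  0.1] [-0.  -0.5]
FR [ 0.5334 -0.1034  0.1866] err [ 0.6 -0.1] [0.  0.7]
HR [ 0.6916 -0.1432  0.0765] err [ 0.5 -0.2] [0.  0.7]
HL [0.7471 0.0912 0.0689] err [ 0.1 -0. ] [0.  0.1]
mk_far [ 0.675  -0.015   0.1287] err [ 0.4 -0.1] [0.  0.6]
mk_near [0.581  0.0057 0.2005] err [ 0.3 -0.1] [0.  0.5]
width 0.23299066201997165 0.24106607760796583 len 0.201948580299694 0.19686425452214742
yaw -0.232434547869357
yaw -0.2332300598685805
[0.63803299 0.06086005 0.003     ]
yaw -0.2221146050479553
yaw -0.22691696944455314
panel angle 0.6126688533791065
```

Everything agrees: the panel measures 0.20 x 0.24 m, the yaw is about -0.229, and the hinge midpoint is about (0.7195, -0.029). The panel angle is about 0.61. I'll push it shut at press_right, following the arc of that point.

```bash
cat >> h.py <<'E'
from scipy.spatial.transform import Rotation as Ro
YAW=-0.229; H=np.array([.7195,-.029,.070]); ex=np.array([np.cos(YAW),np.sin(YAW),0]); ey=np.array([-np.sin(YAW),np.cos(YAW),0]); ez=np.array([0,0,1.])
def down(phi):
    y=np.array([np.cos(phi),np.sin(phi),0]);z=-ez
    q=Ro.from_matrix(np.c_[np.cross(y,z),y,z]).as_quat();return np.r_[q[3],q[:3]]
def press(th,yo,r=.183,gap=0):
    return H+yo*ey+r*(-np.cos(th)*ex+np.sin(th)*ez)+(.005+gap)*(np.sin(th)*ex+np.cos(th)*ez)
PHI=YAW+np.pi/2
E
python3 - <<'E'
from h import *
p=env.read_ee_pos()
env.move_l([p[0],p[1],.36],rate=.25)
env.move_gripper(0.0)
q=down(PHI)
a=press(.61,-.09)
env.goto(a+[0,0,.08],q)
print(env.read_time(),env.read_ee_pos(),env.read_joints(),env.read_opening(),a,env.read_contact_force())
for ph in(PHI,PHI-.2,PHI-1.0,PHI-1.9):
    j=env.inverse_kinematics(H-.13*ex+[0,0,.03],down(ph));print(None if j is None else np.round(j,2))
grab("side","s1.png")
for th in np.arange(.72,.05,-.08):
    env.move_l(press(th,-.09),rate=.12)
    print(round(th,2),env.read_ee_pos().round(3),env.read_contact_force().round(1),round(env.read_time(),1))
E
```

```text
4.2833 [ 0.55595053 -0.08246222  0.25904663] [-2.70322210e-01  2.79821776e-01  1.55658435e+00  2.62850999e-04
  1.30501694e+00 -1.61323699e+00] -0.0001622625928052839 [ 0.55577944 -0.08325111  0.17893299] [ 0.0346016  -0.44771124 -0.2008928 ]
[-0.12  0.49  1.66 -0.    0.99 -1.46]
[-0.12  0.49  1.66 -0.    0.99 -1.26]
[-0.12  0.49  1.66 -0.    0.99 -0.46]
[-0.12  0.49  1.66 -0.    0.99  0.44]
0.72 [ 0.569 -0.086  0.195] [ 0.2 -1.5  1. ] 5.0
0.64 [ 0.559 -0.084  0.184] [ 0.6 -0.4  0.2] 5.3
0.56 [ 0.551 -0.082  0.172] [-0.1  0.4 -0.7] 5.6
0.48 [ 0.543 -0.08   0.159] [ 0.5 -0.1 -0. ] 5.9
0.4 [ 0.536 -0.079  0.146] [0.3 0.3 0.1] 6.1
0.32 [ 0.531 -0.077  0.132] [-0.9 -0.2 -0.3] 6.4
0.24 [ 0.527 -0.076  0.118] [-0.1 -1.1  0.2] 6.7
0.16 [ 0.524 -0.076  0.104] [-0.7  1.1  0.4] 7.0
0.08 [ 0.522 -0.075  0.09 ] [-0.1  0.4  0.2] 7.2
```

No contact force showed up, so I'll take a picture.

Run:
```python
from h import *
s=grab("side");t=grab("top")
a=cv2.resize(s[120:245,280:405],(500,500),interpolation=cv2.INTER_CUBIC)
b=cv2.resize(t[110:250,230:390],None,fx=2,fy=2,interpolation=cv2.INTER_CUBIC)
b=cv2.copyMakeBorder(b,0,220,0,0,cv2.BORDER_CONSTANT)
cv2.imwrite("pics/c2.png",np.hstack([a,b]) )
```

```text
(no output)
```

View pics/c2.png

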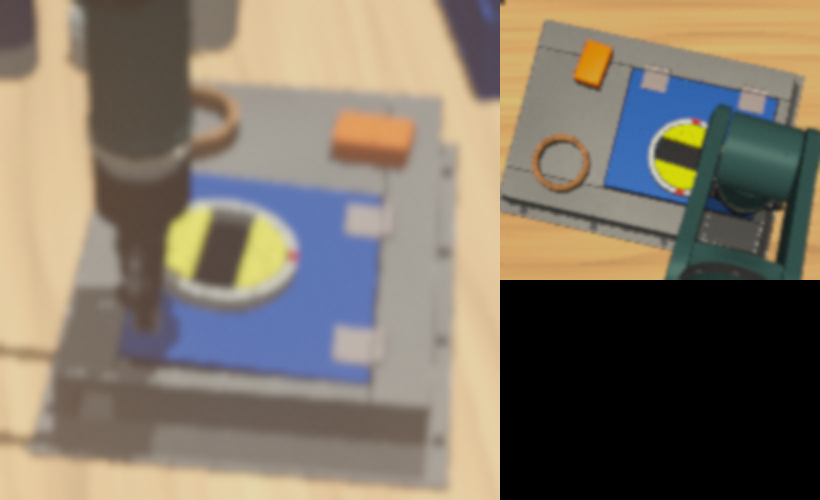

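The panel is following the fingertip and is nearly shut. I'll press it home in small steps, stopping on force.

Run:
```python
from h import *
for g in np.arange(0.010,-.016,-.002):
    env.move_l(press(0,-.09)+[0,0,g],rate=.05)
    f=env.read_contact_force();print(env.read_ee_pos()[2].round(4),f.round(1))
    if f[2]>14: break
env.wait(.3);print(env.read_contact_force())
p=env.read_ee_pos();env.move_l([p[0],p[1],.16],rate=.25)
c=H-.13*ex
env.move_gripper(.05)
env.goto([c[0]-.16,c[1]-.12,.30],down(PHI))
t=grab("top","t3.png");s=grab("side","s3.png");print(env.read_time(),env.read_opening())
h=cv2.cvtColor(t,cv2.COLOR_BGR2HSV);m=cv2.inRange(h,(22,120,110),(34,255,255));m[:112]=0;m[250:]=0;m[:,:222]=0;m[:,392:]=0
hull=cv2.convexHull(cv2.findNonZero(m));e=cv2.fitEllipse(hull);print(cv2.countNonZero(m),e,onz("top",e[0],.093),c)
a=cv2.resize(s[120:245,280:405],(500,500),interpolation=cv2.INTER_CUBIC)
b=t[110:250,230:390];b=cv2.resize(b,(500,437),interpolation=cv2.INTER_CUBIC);b=cv2.copyMakeBorder(b,0,63,0,0,cv2.BORDER_CONSTANT)
v=np.hstack([a,b]);cv2.imwrite("pics/c3.png",cv2.resize(v,(800,400)))
for sgn in(.15,-.15,.09,-.09):  # predicted panel edge, shut
    print(sgn,proj("top",press(0,sgn,r=.2)).round(1))
```

```text
0.0851 [-0.1  0.2  0.5]
0.0829 [1.  0.4 0.6]
0.0808 [-0.1  0.3  0.5]
0.0788 [-0.2 -0.   0. ]
0.0768 [ 0.  -0.   0.1]
0.075 [ 0.4 -0.4  1.8]
0.0749 [-5.6  0.9 22.4]
[-4.58884662  1.88095745 21.69517538]
11.2333 0.049872712628698815
486 ((323.4270935058594, 189.06594848632812), (31.74015998840332, 33.072879791259766), 17.721933364868164) [0.59117077 0.00325989 0.093     ] [5.92893795e-01 5.10486631e-04 7.00000000e-02]
0.15 [273.4 200.5]
-0.15 [365.9 221.2]
0.09 [291.8 204.6]
-0.09 [347.2 217. ]
```

View pics/c3.png

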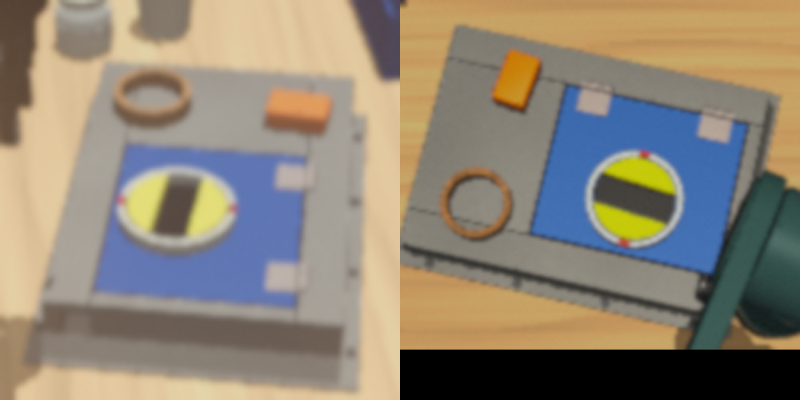

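The panel is flush: the contact came up hard, 22 N at z = 0.075. The slot is about 0.08 rad from open, and the dial centre is near (0.592, 0.002). Next I'll lower both slightly opened fingertips into the slot and turn about the dial's axis.

Run:
```python
from h import *
c=np.array([.592,.002]);q=down(PHI-.08)
env.goto([*c,.14],q)
for z in(.10,.095,.09,.087,.084,.082,.080,.078,.076,.074,.072):
    env.move_l([*c,z],rate=.06);f=env.read_contact_force();print(z,env.read_ee_pos().round(4),f.round(1))
    if f[2]>5:break
if f[2]>5: env.move_l([*c,z+.003],rate=.05)
print(env.read_time(),env.read_contact_force(),env.read_ft_torque())
s=grab("side","s4.png");cv2.imwrite("pics/c4.png",cv2.resize(s[120:245,280:405],(500,500),interpolation=cv2.INTER_CUBIC))
```

```text
0.1 [0.5922 0.002  0.1   ] [-0.4  0.3  0.6]
0.095 [0.5918 0.002  0.0948] [0.1 0.5 0.5]
0.09 [0.5917 0.002  0.0896] [-1.  -0.2  0.7]
0.087 [0.5918 0.002  0.0868] [-0.1  0.3  0.8]
0.084 [0.5918 0.002  0.0838] [ 0.7  1.2 -0.3]
0.082 [0.5919 0.002  0.0819] [ 0.3  0.3 -0.4]
0.08 [0.5919 0.002  0.0798] [ 0.5 -0.3 -0.1]
0.078 [0.5919 0.002  0.0779] [-1.3 -0.4  0.1]
0.076 [0.5919 0.002  0.0758] [-0.5 -0.1  0.3]
0.074 [0.5923 0.002  0.0749] [-2.2 -0.2  7.5]
15.5583 [-0.61372772  0.14845217  0.77314807] [-0.00907437 -0.0036205   0.01125252]
```

View pics/c4.png

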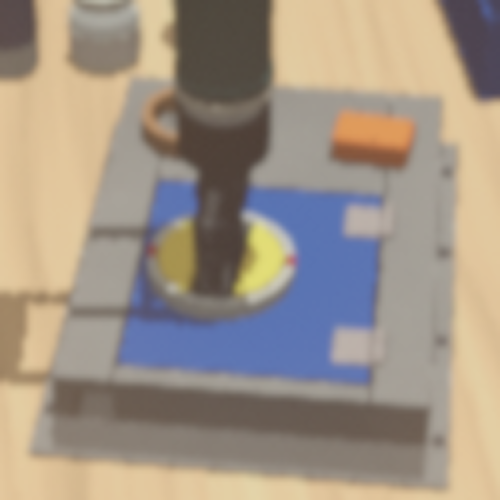

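The fingers are in the slot. Floor contact at TCP z = 0.075 fits a floor height of 0.078 with the tips drawn back about 3 mm. Now I'll turn.

Run:
```python
from h import *
j0=np.array(env.read_joints());q=j0.copy();d=0
while d<1.95:
    d+=.1 if d<1.45 else .03
    q=j0.copy();q[5]+=d;env.move_joints(q)
    T=env.read_ft_torque();f=env.read_contact_force();print(round(d,2),T.round(2),f.round(1),round(env.read_joints()[5]-j0[5],3))
    if abs(T[2])>1.0 or np.linalg.norm(f)>25:break
print(env.read_ee_pos(),env.read_time())
s=grab("side","s5.png");cv2.imwrite("pics/c5.png",cv2.resize(s[120:245,280:405],(500,500),interpolation=cv2.INTER_CUBIC))
```

```text
0.1 [ 0.05  0.   -0.02] [-0.1 -0.5 -0.2] 0.097
0.2 [-0.04 -0.01 -0.04] [0.4 0.2 0.8] 0.196
0.3 [0.1  0.16 0.05] [-0.4  0.5 -0. ] 0.295
0.4 [0.41 0.44 0.2 ] [-2.4  2.7  0.9] 0.394
0.5 [0.41 0.65 0.17] [-4.5  3.2  0.1] 0.495
0.6 [0.4  0.75 0.16] [-5.1  1.8  0.6] 0.596
0.7 [0.37 0.8  0.08] [-5.5  2.5  1.4] 0.696
0.8 [0.4  0.82 0.1 ] [-5.9  2.9  1.4] 0.796
0.9 [0.45 0.87 0.14] [-4.7  2.7  2.3] 0.896
1.0 [0.48 0.91 0.13] [-6.6  4.3  2.1] 0.996
1.1 [0.6  0.86 0.07] [-5.6  3.9  2.5] 1.096
1.2 [0.73 0.89 0.1 ] [-5.5  4.1  2. ] 1.196
1.3 [0.86 0.88 0.02] [-4.7  4.9  1.9] 1.296
1.4 [0.97 0.81 0.07] [-5.4  5.7  2.2] 1.396
1.5 [1.02 0.75 0.07] [-5.5  7.4  0.9] 1.496
1.53 [1.18 0.71 0.11] [-4.9  7.6  0.9] 1.526
1.56 [1.2  0.68 0.12] [-4.7  8.8  1.7] 1.556
1.59 [1.23 0.7  0.12] [-4.1  7.9  0.7] 1.586
1.62 [1.2  0.75 0.15] [-4.6  7.5  0.9] 1.616
1.65 [1.2  0.73 0.1 ] [-3.3  7.4  1.2] 1.646
1.68 [1.19 0.67 0.06] [-4.1  6.5  1.1] 1.676
1.71 [1.21 0.68 0.11] [-4.9  8.1  1.2] 1.706
1.74 [1.3  0.65 0.1 ] [-3.3  7.3 -1.1] 1.736
1.77 [1.24 0.66 0.05] [-3.5  7.2 -0.7] 1.766
1.8 [1.22 0.51 0.1 ] [-3.5  7.  -1.2] 1.796
1.83 [1.39 0.48 0.7 ] [-2.8  8.  -1. ] 1.825
1.86 [1.64 0.48 1.64] [-1.2  8.  -1.8] 1.854
[0.59203101 0.00342416 0.07669354] 22.3583
```

There's a clear stop, with the moment rising from 0.1 to 1.6 Nm. I'll back off within the slack, lift straight out and look.

Run:
```python
from h import *
q=np.array(env.read_joints());q[5]-=.2;env.move_joints(q);print(env.read_contact_force().round(1),env.read_ft_torque().round(2))
p=env.read_ee_pos();env.move_l([p[0],p[1],.16],rate=.15)
env.goto([.432,-.12,.30],down(PHI))
t=grab("top","t6.png");s=grab("side","s6.png");print(env.read_time())
h=cv2.cvtColor(t,cv2.COLOR_BGR2HSV);m=cv2.inRange(h,(22,120,110),(34,255,255));m[:112]=0;m[250:]=0;m[:,:222]=0;m[:,392:]=0
n,l,st,ce=cv2.connectedComponentsWithStats(m);o=np.argsort(-st[1:,4])[:2]+1
a,b=[onz("top",ce[i],.093) for i in o];d=a-b;print(st[o,4],a,b)
d=d if d@ey>0 else -d;print("half-moon axis vs hinge line (0=locked):",np.arctan2(d@ex,d@ey))
rm=cv2.inRange(h,(0,120,90),(8,255,255))|cv2.inRange(h,(172,120,90),(180,255,255));rm[:160]=0;rm[220:]=0;rm[:,:300]=0;rm[:,350:]=0
n,l,st,ce=cv2.connectedComponentsWithStats(rm);print(st[1:,4],ce[1:].round(1))
a=cv2.resize(s[120:245,280:405],(500,500),interpolation=cv2.INTER_CUBIC)
b=cv2.resize(t[110:250,230:390],(500,437),interpolation=cv2.INTER_CUBIC);b=cv2.copyMakeBorder(b,0,63,0,0,cv2.BORDER_CONSTANT)
cv2.imwrite("pics/c6.png",cv2.resize(np.hstack([a,b]),(800,400)))
```

```text
[ 0.6 -0.5 -0.3] [-0.04 -0.01  0.02]
25.3083
[242 232] [ 0.58393211 -0.02738402  0.093     ] [0.59862725 0.03489103 0.093     ]
half-moon axis vs hinge line (0=locked): 0.0027324379541425565
[5 8] [[327.2 171.6]
 [319.1 206.5]]
```

View pics/c6.png

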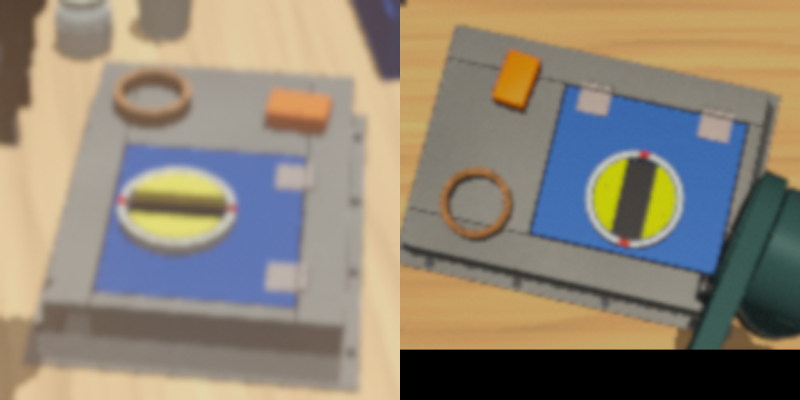

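The slot points at both red marks (0.003 rad off), the panel is flush, and the tape and sanding block haven't moved. The arm is clear of everything, so I'm handing it in.

```bash
python3 -c "
from cell import env
env.finish_job();print(env.read_time())"
```

```text
the job is handed in; nothing more can be done
the job is handed in; nothing more can be done
```

The panel is shut and the fastener is locked; I handed the job in at about 25 s on the robot's clock, against the 54 s limit.

- **Shutting the panel:** I pushed it down with the shut fingertips at press_right. It met a firm stop at z = 0.075 m, flush with the fairing's top, with about 22 N on the fingertips.
- **Turning the dial:** I set both fingertips, slightly opened, into the slot and turned it clockwise. The moment rose sharply from about 0.1 to 1.6 Nm, which marked the stop. I then backed off within the slot's play and lifted clear.

**Last checks:** After I lifted clear, the slot was within 0.003 rad of locked by image measurement and pointed at both red marks. The panel was still flush, and the tape and sanding block looked unmoved in the pictures. I did not check the objects on the bench separately, but the arm stayed clear of them.

**Disagreements:** No check failed. The dial centre measured from the image was about 3 mm off the one worked out from the hinge, so I used a point between them. The push showed almost no force until the stop, so I confirmed by picture that the panel was moving.

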